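Start the clamp screw in its threaded boss and hold it

ROBOT

A 6-joint arm with a two-finger parallel gripper is mounted at the origin on the work surface. World frame = base frame: x ahead of the robot, y to its left, z up, the work surface at z = 0. Lengths are in m, angles in rad, forces in N, time in s.
With the tool pointing down it reaches from about 0.375 to 0.9 m from the base axis. Payload 3.1 kg.
Tool frame: the origin (TCP) lies between the finger pads; the fingertips stand manip.nose_length ahead of it and the grasp point (between the pads) lies 5 mm behind it (manip.nose_length is the distance from the TCP to the fingertips, in m); z points along the fingers, y is the line along which they close (so a half turn about z gives the same grasp; the last joint's range is limited). The gripper opens to 85 mm and grips with 20 to 120 N. Pads are 22 mm wide; open, the fingers measure 114 mm over their backs; the gripper's body (76 mm by 85 mm) begins 54 mm behind the grasp point. The pads swing forward as they close: fully open they stand 13 mm farther back than shut.
Start: joints at [1.169, 0.527, 1.433, -0, 1.181, -0.178], TCP at [0.138, 0.61, 0.245] pointing down, gripper open.
Joint ranges: [-3.08, 3.08], [-0.75, 2.2], [0.22, 2.44], [-1.43, 4.57], [0, 2.65], [-2.85, 2.85]. Speed limits (rad/s): [2.79, 2.79, 3.14, 3.14, 3.14, 3.14].

INTERFACE

Orientations are given as a unit quaternion [x, y, z, w].
In Python, from station import monitor, eyes, job, manip gives the robot as it stands.
- The arm moves only by the shell command python3 -m pendant 'ROWS' [FORCE]. ROWS is JSON, a list that holds one entry, the list of rows, each a list of 7 numbers: the shift along the tool's x, y, z as a fraction of full scale, then the turn, a rotation vector about the tool's x, y, z as a fraction of full scale, then the opening, from 0 (shut) to 1 (fully open). A call has 1 to 20 rows; each row shifts and turns the commanded pose from where the row before left it, along the tool's axes as they then stand; what a row does not reach is not made up. Full scale, the value 1, is 800 mm for a shift and 0.12 rad for a turn. A row lasts 1/10 s, in which the tool goes at most 50 mm and 8.59 degrees, less where a joint would pass 70% of its speed; a pose out of reach is approached as far as the arm can. A call with a number of a shift or a turn outside -1 to 1 is refused whole. A call with a gripper value outside its range is refused whole. The fingers move at their own pace and stop on an object; FORCE is the grip in N (left out, the last holds). Time passes only in rows, so rows that do not move let the fingers close. It gives the time, the measured TCP pose, the force, the opening and the grip force at its end, in the units of the state.
- monitor.sense(): the state, without advancing time (a new reading comes with each control period).
- eyes.snapshot(name): name is "side" or "top" or "wrist"; returns a dict with "pixels" (400x640x3 uint8, red, green, blue), "depth" (400x640 float32, m along the optical axis (not along the pixel's ray), 0 where there is no reading), "intrinsics" (3x3 intrinsics, pixels), "k1" (the pictures are not rectified: a ray, as slopes to the right and down, at radius r is drawn at 1 + k1 r^2 times it, then the intrinsics apply), "eye" and "attitude" of the camera in the world. Camera axes: x right, y down, z forward; pixel columns grow to the right and rows downward; lengths in m; the calibration is good to about 2 mm. A picture is of the moment at which its call begins.
- job.sign_off(): hands the job in; it is judged then, once.
The state is a dict: "t": time; "q": joint angles; "qd": joint speeds; "tau": joint torques, N m; "tcp_pos": TCP position; "tool_rot": TCP orientation; "force": force on the tool from outside, world axes, zero at the start; "ft_torque": the same for the moment, N m; "finger_gap": opening from 0.0 (shut) to 1.0 (fully open); "gripper_force": force on a finger pad.
Only numpy, scipy, OpenCV 4.12 (cv2) and the standard library are available. Lean on these libraries where they do the work, as an engineer would, in place of code of your own. Each camera call takes 0.05 s, during which the arm holds its last target. There are 200 camera calls.

TASK

Take the loose steel tube stub that stands on the clamp's plate, in the way of the blue crank, and put it in the white tray. Then take the crank's orange handle and turn the screw backward (anticlockwise seen from above) until it drops into its thread, and from there forward (clockwise) one full turn, no more. Finish still gripping the orange handle, holding the screw started there, and leave the other things on the bench alone.

Things in the scene. Friction and masses are not known exactly. Their poses are not given: they have to be found in the camera images.
- boss_axis (a point): Centre of the top face of the brass threaded boss, 60 mm across, 23 mm above the aluminium plate (190 x 190 mm, its top 85 mm above the bench). The screw's upright axis passes through it. z is up; x and y are the clamp's, along the plate's edges. The clamp is fixed to the bench.
- crank (a joint): Turn of crank and screw, rad; grows forward (clockwise from above). At 0 the arm points along the clamp's +x, else at minus this angle about z. Starts at 0.8 to 1.5, resting on the thread's end. Turned backward it drops at 0.25 to 0.05; then a rigid stop at -0.3 ends the backward turn: do not force it. Turning takes about 2 N at the handle. Each turn forward sinks the screw 8 mm.
- thread_drop (a joint): The screw's drop into its thread, m: about 0 while it rests on the thread's end, -0.008 once it has dropped (by its own weight, suddenly, 8 mm). Turned forward before the drop it would not be in its thread.
- screw_top (a point): Top of the screw, on its axis, on the small steel hub (22 mm across) of the blue crank; 24 mm above the underside of the crank arm. It sinks 8 mm at the drop.
- handle: Orange crank handle: upright round sleeve, 26 mm across, 55 mm tall, origin at its centre, 68 mm from the screw's axis at the end of the blue arm. Only the hub rises above its foot, by 9 mm. It spins freely on its pin and slides up it freely by 22 mm: a gripper can carry it round a level circle without turning while the screw sinks. It rests at the bottom: raise it 3 mm once gripped.
- stub_center (a point): Centre, half-way up, of the stainless steel tube stub: 38 mm across, 70 mm tall, open, loose, about 0.12 kg, standing upright on the clamp's plate across the screw from the crank, 52 to 93 mm from the axis. z is its upright axis.
- tray: White open plastic tray, 190 x 160 mm (x, y), 40 mm high, walls and floor 4 mm, origin under its centre on the bench, z up. Fixed. Clamp and tray may change sides.
- tape: Bystander: roll of yellow tape lying flat, 90 mm across, 24 mm high; origin centre of underside.
- elbow: Bystander: steel tube elbow 38 mm thick lying on the bench, about 105 x 105 mm; origin at the centre of its bend, on the bench.
- case: Bystander: small clear open case 110 x 80 x 30 mm; origin centre of underside.
- ferrule: Bystander: flat steel ferrule ring 51 mm across, 14 mm high; origin centre of underside.
Mind the look-alikes: they are no part of the job. There is more than one size of the part that bears stub_center; the job needs the larger.

How it is judged:
On the way, in this order (a step that is already met when the one before it is completed fails the run):
1. the tube stub is in the white tray (x of stub_center in the frame of tray between -0.09 and 0.09 m and y of stub_center in the frame of tray between -0.075 and 0.075 m and z of stub_center in the frame of tray below 0.048 m), for 0.2 s.
2. turned backward, the screw has dropped into its thread (value of joint thread_drop below -0.006 m and value of joint crank below 0.5 rad), for 0.1 s.
At the end, for the whole second after the job is handed in: The stub lies or stands in the tray; the screw is in its thread (dropped more than 6 mm), one turn forward of the drop (crank between 5.6 and 6.8 rad) and still; the fingers grip the orange handle with more than 2 N (all of step 1 and value of joint thread_drop below -0.006 m and value of joint crank between 5.6 and 6.8 rad and velocity of joint crank between -0.1 and 0.1 rad/s and contact force between the fingers and handle above 2 N); the arm keeps its last pose, push and grip.
It fails at once if the screw is turned forward, cross-threaded, without having dropped (value of joint thread_drop above -0.003 m and value of joint crank above 2.2 rad).
It fails at once if the screw is turned well over one turn (value of joint crank above 7 rad).
It fails at once if a bystander is moved more than 30 mm (distance of any of tape, elbow, case, ferrule from where it was at the start of the episode above 0.03 m).
It also fails if it takes over 72 s, if anything falls off the work surface, if the arm or the gripper's body presses on something with over 40 N, if the wrist force passes 120 N, or if a joint passes its speed limit or range.

## Working session

There is one attempt and no reset: what is moved stays moved. The work goes in short steps, Python scripts to look and compute and a shell command to move; the robot and the scene stay as the last step left them, time stands still between calls to the robot, and variables do not carry over. Pictures are saved under pics/ and viewed, at most 10 in all, crops included, and the job is handed in when it is done.

```bash
mkdir -p pics; ls; python3 - <<'E'
from station import monitor, eyes, job, manip
import cv2,numpy as np
print(monitor.sense(), manip.nose_length)
for n in ("top","side"):
    s=eyes.snapshot(n); cv2.imwrite(f"pics/{n}0.png",s["pixels"][:,:,::-1]); np.savez(f"{n}0.npz",**s)
    print(n,s["intrinsics"],s["k1"],s["eye"],s["attitude"])
E
```

```text
pics
{'t': 0.0, 'q': array([ 1.16947578e+00,  5.28492423e-01,  1.43394256e+00,  9.18675675e-06,
        1.18137005e+00, -1.78501205e-01]), 'qd': array([-0.00018075,  0.00077669, -0.0001108 , -0.00102013, -0.00010747,
       -0.00057937]), 'tau': array([-1.52527740e-03, -4.42349482e+01, -1.78023756e+01, -2.98638233e-04,
        8.57886480e-03, -4.57898636e-05]), 'tcp_pos': array([0.13780454, 0.60890149, 0.24430464]), 'tool_rot': array([ 1.11181012e-01,  9.93799557e-01, -1.05881368e-03, -3.20293271e-04]), 'force': array([-0.35351127, -0.50507719,  0.2982094 ]), 'ft_torque': array([0.01625958, 0.02269569, 0.03197139]), 'gripper_force': 0.0, 'finger_gap': 0.997845335088476} 0.014
top [[396.92019433   0.         314.93276865]
 [  0.         396.92019433 203.58940652]
 [  0.           0.           1.        ]] -0.03211116046846723 [ 0.48488515 -0.01148941  1.37186699] [-0.70110367  0.71172751 -0.02033547  0.0385236 ]
side [[437.85924709   0.         323.95466096]
 [  0.         437.85924709 199.33234076]
 [  0.           0.           1.        ]] -0.030786803593032083 [ 0.2662715  -0.61106667  0.9821565 ] [ 0.91875379 -0.21784598  0.08477848 -0.31819367]
```

View pics/top0.png

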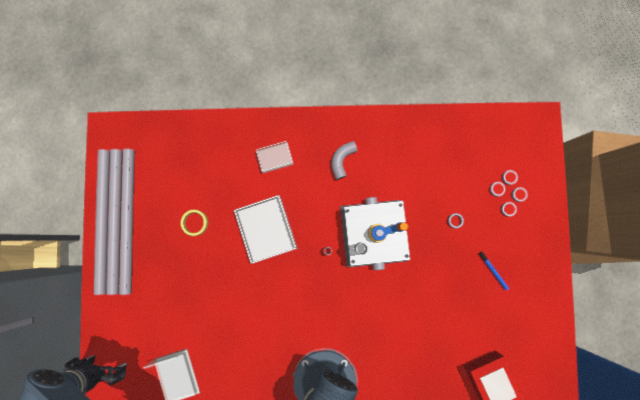

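View pics/side0.png

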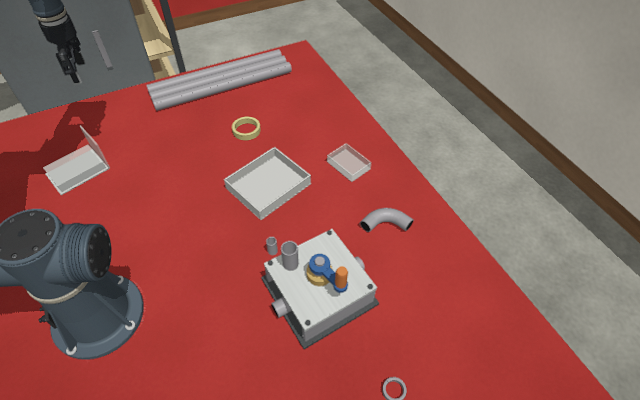

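The top view shows the clamp near (377,233), with the hub at (378,233), the orange handle at (403,227) and the stub at (361,248). The tray is at (265,229) and the small look-alike stub at (327,251) on the bench. In the side view the stub is at (289,255) and the handle at (341,278).

```bash
cat > h.py <<'E'
import numpy as np, cv2
from scipy.spatial.transform import Rotation as R
def rays(s,uv):
    K=s["intrinsics"]; uv=np.atleast_2d(np.float64(uv))
    d=(uv-[K[0,2],K[1,2]])/[K[0,0],K[1,1]]
    u=d.copy()
    for _ in range(8): u=d/(1+float(s["k1"])*(u**2).sum(1,keepdims=True))
    return R.from_quat(s["attitude"]).apply(np.c_[u,np.ones(len(u))])
def plane(s,uv,z):
    r=rays(s,uv); e=s["eye"]; return e+r*((z-e[2])/r[:,2:])
def cloud(s):
    h,w=s["depth"].shape; g=np.stack(np.meshgrid(np.arange(w),np.arange(h)),-1).reshape(-1,2)
    P=s["eye"]+rays(s,g)*s["depth"].reshape(-1,1); P[s["depth"].ravel()==0]=np.nan
    return P.reshape(h,w,3)
def hsv(s): return cv2.cvtColor(s["pixels"],cv2.COLOR_RGB2HSV)
def big(m):
    n,l,st,c=cv2.connectedComponentsWithStats(m.astype(np.uint8)); i=1+np.argmax(st[1:,4]); return l==i
E
python3 - <<'E'
from h import *
t=dict(np.load("top0.npz")); s=dict(np.load("side0.npz"))
for n,S in(("top",t),("side",s)):
    P=cloud(S);H=hsv(S); sat=(H[...,1]>130)&(H[...,2]>60)
    x=P[...,0];y=P[...,1];z=P[...,2]
    near=(x>.3)&(x<.7)&(abs(y)<.45)
    for nm,m in(("orange",sat&(H[...,0]>7)&(H[...,0]<22)&near&(z>.11)&(y<-.15)),("blue",sat&(H[...,0]>100)&(H[...,0]<125)&near&(z>.1)),
      ("grayhigh",near&(H[...,1]<60)&(z>.135)&(H[...,2]>30)),("platetop",near&(H[...,1]<60)&(abs(z-.085)<.006)),("tray",near&(H[...,1]<50)&(z<.06)&(y>.05)&(y<.35))):
        if m.sum()<5: print(n,nm,m.sum());continue
        m=big(m); Q=P[m]; v,u=np.where(m)
        print(n,nm,m.sum(),"px",u.mean().round(1),v.mean().round(1),"mean",Q.mean(0).round(4),"min",Q.min(0).round(3),"max",Q.max(0).round(3))
        if nm in("platetop","tray"): 
            (cx,cy),wh,a=cv2.minAreaRect(np.float32(plane(S,np.c_[u,v],.085 if nm=="platetop" else .04)[:,:2])); print("  rect",cx,cy,wh,a)
P=cloud(t); np.set_printoptions(precision=3,linewidth=250,suppress=True)
print(P[222:254,354:412:2,2][::2])
E
```

```text
top orange 60 px 402.5 226.2 mean [ 0.5123 -0.2395  0.1937] min [ 0.504 -0.253  0.176] max [ 0.522 -0.228  0.201]
top blue 166 px 383.0 231.3 mean [ 0.4987 -0.1893  0.1416] min [ 0.475 -0.229  0.135] max [ 0.515 -0.155  0.149]
top grayhigh 47 px 361.3 248.5 mean [ 0.4473 -0.1203  0.1517] min [ 0.431 -0.138  0.136] max [ 0.467 -0.101  0.161]
top platetop 2873 px 375.5 232.8 mean [ 0.495  -0.1729  0.0855] min [ 0.393 -0.278  0.079] max [ 0.597 -0.073  0.091]
  rect 0.4951700270175934 -0.17526184022426605 (0.19031524658203125, 0.19066430628299713) 5.057839393615723
top tray 2680 px 264.7 229.0 mean [0.5142 0.197  0.0087] min [ 0.403  0.09  -0.008] max [0.627 0.307 0.046]
  rect 0.5140421986579895 0.1925199329853058 (0.18876926600933075, 0.16182643175125122) 17.62089729309082
side orange 209 px 340.9 276.9 mean [ 0.506  -0.2478  0.1821] min [ 0.496 -0.255  0.148] max [ 0.52  -0.233  0.199]
side blue 369 px 324.3 270.5 mean [ 0.4935 -0.1987  0.1407] min [ 0.468 -0.258  0.131] max [ 0.518 -0.155  0.148]
side grayhigh 188 px 289.0 250.3 mean [ 0.4447 -0.1215  0.1471] min [ 0.426 -0.14   0.1
[... 3069 characters left out ...]
085  0.087  0.086  0.085  0.084  0.083  0.086  0.092  0.09   0.083  0.004  0.004]
 [ 0.122  0.086  0.082  0.083  0.087  0.088  0.141  0.081  0.085  0.082  0.084  0.082  0.089  0.087  0.089  0.086  0.088  0.087  0.086  0.082  0.084  0.087  0.087  0.089  0.086  0.088  0.086  0.001 -0.002]
 [ 0.098  0.153  0.087  0.083  0.083  0.1    0.154  0.083  0.086  0.085  0.087  0.086  0.088  0.085  0.086  0.085  0.091  0.086  0.081  0.085  0.084  0.084  0.085  0.092  0.085  0.083  0.088  0.088  0.   ]
 [ 0.087  0.145  0.083  0.081  0.087  0.136  0.151  0.086  0.089  0.084  0.085  0.082  0.09   0.086  0.083  0.087  0.082  0.085  0.088  0.087  0.088  0.085  0.083  0.086  0.082  0.079  0.081  0.087  0.002]]
```

```bash
python3 -m pendant '[[[-0.042,-0.0365,0,0,0,0,1],[-0.042,-0.0365,0,0,0,0,1],[-0.042,-0.0365,0,0,0,0,1],[-0.042,-0.0365,0,0,0,0,1],[-0.042,-0.0365,0,0,0,0,1],[-0.042,-0.0365,0,0,0,0,1],[-0.042,-0.0365,0,0,0,0,1],[-0.042,-0.0365,0,0,0,0,1],[-0.042,-0.0365,0,0,0,0,1],[-0.042,-0.0365,0,0,0,0,1],[-0.016,-0.0438,0,0,0,0,1],[-0.016,-0.0438,0,0,0,0,1],[-0.016,-0.0438,0,0,0,0,1],[-0.016,-0.0438,0,0,0,0,1],[-0.016,-0.0438,0,0,0,0,1],[-0.016,-0.0438,0,0,0,0,1],[-0.016,-0.0438,0,0,0,0,1],[-0.016,-0.0438,0,0,0,0,1],[-0.016,-0.0438,0,0,0,0,1],[-0.016,-0.0438,0,0,0,0,1]]]'
python3 -m pendant '[[[0,0,0,0,0,0.91,1],[0,0,0,0,0,0.91,1],[0,0,0,0,0,0.91,1],[0,0,0,0,0,0.91,1],[0,0,0,0,0,0.91,1],[0,0,0,0,0,0.91,1],[0,0,0,0,0,0,1],[0,0,0,0,0,0,1],[0,0,0,0,0,0,1]]]'
python3 - <<'E'
from station import monitor, eyes
from h import *
s=eyes.snapshot("wrist"); cv2.imwrite("pics/w1.png",s["pixels"][:,:,::-1]); np.savez("w1.npz",**s)
print(s["eye"],R.from_quat(s["attitude"]).as_matrix(), monitor.sense()["q"])
E
```

```text
t: 2.1
tcp_pos: [0.4484, -0.121, 0.2451]
tool_rot: [0.111, 0.994, 0.0, -0.0]
force: [-0.1, -0.2, -0.5]
finger_gap: 1.0
gripper_force: 0.0
t: 3.0
tcp_pos: [0.4486, -0.1194, 0.2452]
tool_rot: [0.424, 0.906, 0.0, -0.0]
force: [-0.8, -0.2, 0.7]
finger_gap: 1.0
gripper_force: 0.0
[ 0.39457543 -0.0573439   0.37303251] [[ 7.68342853e-01  6.07214122e-01  2.02337023e-01]
 [ 6.40038481e-01 -7.28964890e-01 -2.42818722e-01]
 [ 5.36279892e-05  3.16071510e-01 -9.48735367e-01]] [-5.01739389e-01  3.12391236e-01  1.82224383e+00  1.21283295e-06
  1.00710389e+00 -1.19570001e+00]
```

View pics/w1.png

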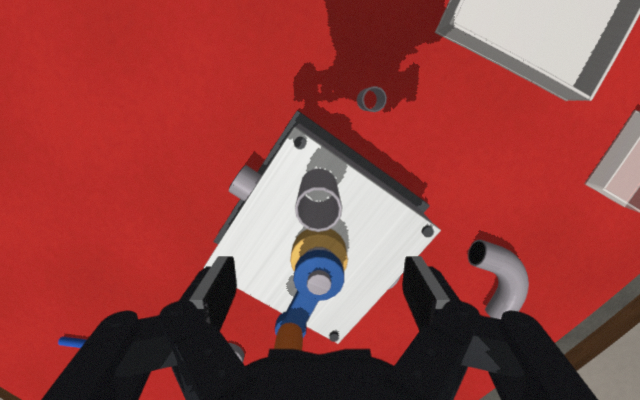

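The wrist view shows the stub's rim centred near (320,208), the hub top at (319,285), and the orange handle at (290,335), partly hidden behind the gripper.

```bash
python3 - <<'E'
from h import *
s=dict(np.load("w1.npz")); P=cloud(s); H=hsv(s)
v,u=np.mgrid[:400,:640]
m=(abs(P[...,2]-.155)<.004)&(abs(u-320)<35)&(abs(v-208)<35)
pts=np.c_[u[m],v[m]]; W=plane(s,pts,.155)[:,:2]
c,r=cv2.minEnclosingCircle(np.float32(W)); print("stub",m.sum(),c,r, "median z",np.median(P[m][:,2]))
m=(H[...,1]<60)&(abs(u-319)<20)&(abs(v-285)<16)&(P[...,2]>.13); m=big(m); z=np.median(P[m][:,2]); W=plane(s,np.c_[u[m],v[m]],z)[:,:2]
c,r=cv2.minEnclosingCircle(np.float32(W)); print("hub",m.sum(),z,c,r)
m=(H[...,0]>100)&(H[...,0]<125)&(H[...,1]>130)&(P[...,2]>.1)&(abs(v-285)<60); print("blue z",np.median(P[m][:,2]))
t=dict(np.load("top0.npz"));v,u=np.where((hsv(t)[...,1]<90)&(cloud(t)[...,2]>.146)&(abs(np.mgrid[:400,:640][1]-379)<8)&(abs(np.mgrid[:400,:640][0]-233)<8)); print("hub top view",plane(t,[[u.mean(),v.mean()]],.151))
E
```

```text
stub 505 (0.44576919078826904, -0.11921041458845139) 0.01919419690966606 median z 0.1541449573370901
hub 463 0.14877643262506263 (0.49168214201927185, -0.17406806349754333) 0.012751412577927113
blue z 0.14022225771343105
hub top view [[ 0.49537677 -0.17540008  0.151     ]]
```

```bash
python3 -m pendant '[[[0.0024,-0.0025,0.024,0,0,0,1],[0,0,0.024,0,0,0,1],[0,0,0.024,0,0,0,1],[0,0,0.024,0,0,0,1],[0,0,0.024,0,0,0,1],[0,0,0.024,0,0,0,1],[0,0,0,0,0,0,1],[0,0,0,0,0,0,0],[0,0,0,0,0,0,0],[0,0,0,0,0,0,0],[0,0,0,0,0,0,0],[0,0,0,0,0,0,0],[0,0,0,0,0,0,0],[0,0,0,0,0,0,0],[0,0,0,0,0,0,0]]]' 35
```

```text
t: 4.55
tcp_pos: [0.4464, -0.1197, 0.1311]
tool_rot: [0.425, 0.905, -0.0, 0.001]
force: [-0.8, -0.1, 6.0]
finger_gap: 0.424
gripper_force: 35.2
```

```bash
python3 -m pendant '[[[0,0,-0.02,0,0,0,0],[0,0,-0.04,0,0,0,0],[0,0,-0.04,0,0,0,0],[0,0,-0.03,0,0,0,0],[0,0,0,0,0,0,0],[0.0246,0.0316,0,0,0,0,0],[0.0246,0.0316,0,0,0,0,0],[0.0246,0.0316,0,0,0,0,0],[0.0246,0.0316,0,0,0,0,0],[0.0246,0.0316,0,0,0,0,0],[0.0246,0.0316,0,0,0,0,0],[0.0246,0.0316,0,0,0,0,0],[0.0246,0.0316,0,0,0,0,0],[0.0246,0.0316,0,0,0,0,0],[0.0246,0.0316,0,0,0,0,0],[0,0,0,0,0,0,0],[0,0,0,0,0,0,0],[0,0,0,0,0,0,0]]]'
python3 -m pendant '[[[0,0,0.04,0,0,0,0],[0,0,0.04,0,0,0,0],[0,0,0.04,0,0,0,0],[0,0,0.03,0,0,0,0],[0,0,0.03,0,0,0,0],[0,0,0.02,0,0,0,0],[0,0,0.01,0,0,0,0],[0,0,0.01,0,0,0,0],[0,0,0.005,0,0,0,0],[0,0,0.002,0,0,0,0],[0,0,0,0,0,0,0],[0,0,0,0,0,0,0]]]'
```

```text
t: 6.35
tcp_pos: [0.5138, 0.1928, 0.2331]
tool_rot: [0.425, 0.905, -0.001, -0.001]
force: [0.1, -0.4, -1.1]
finger_gap: 0.424
gripper_force: 35.7
t: 7.55
tcp_pos: [0.5151, 0.1937, 0.0531]
tool_rot: [0.425, 0.905, 0.0, 0.001]
force: [0.0, 0.0, -1.5]
finger_gap: 0.424
gripper_force: 35.7
```

```bash
python3 -m pendant '[[[0,0,0.0024,0,0,0,0],[0,0,0,0,0,0,0],[0,0,0,0,0,0,0.3],[0,0,0,0,0,0,0.7],[0,0,0,0,0,0,0.7],[0,0,0,0,0,0,0.8],[0,0,0,0,0,0,0.8],[0,0,-0.03,0,0,0,0.8],[0,0,-0.05,0,0,0,1],[0,0,-0.05,0,0,0,1],[0,0,-0.05,0,0,0,1],[0,0,-0.05,0,0,0,1],[0,0,-0.03,0,0,0,1]]]'
python3 -m pendant '[[[-0.0414,-0.0354,0,0,0,0,1],[-0.0414,-0.0354,0,0,0,0,1],[-0.0414,-0.0354,0,0,0,0,1],[-0.0414,-0.0354,0,0,0,0,1],[-0.0414,-0.0354,0,0,0,0,1],[-0.0414,-0.0354,0,0,0,0,1],[-0.0414,-0.0354,0,0,0,0,1],[-0.0414,-0.0354,0,0,0,0,1],[-0.0414,-0.0354,0,0,0,0,1],[-0.0414,-0.0354,0,0,0,0,1],[0,0,0,0,0,0,1],[0,0,0,0,0,0,1],[0,0,0,0,0,0,1]]]'
python3 - <<'E'
from station import eyes
from h import *
w=eyes.snapshot("wrist"); t=eyes.snapshot("top")
np.savez("w2.npz",**w); np.savez("t2.npz",**t)
cv2.imwrite("pics/w2.png",w["pixels"][:,:,::-1])
cv2.imwrite("pics/t2.png",cv2.resize(t["pixels"][150:300,180:440,::-1],None,fx=3,fy=3,interpolation=cv2.INTER_CUBIC)[:, :800])
E
```

```text
t: 8.85
tcp_pos: [0.5157, 0.1938, 0.2621]
tool_rot: [0.425, 0.905, 0.001, 0.002]
force: [0.7, -0.4, -0.8]
finger_gap: 1.001
gripper_force: 0.0
t: 10.15
tcp_pos: [0.5078, -0.2409, 0.2583]
tool_rot: [0.425, 0.905, 0.0, -0.001]
force: [-0.4, 0.3, 0.1]
finger_gap: 0.998
gripper_force: 0.0
```

View pics/w2.png

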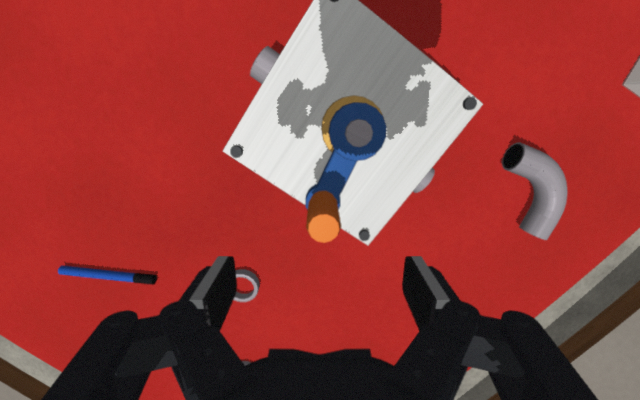

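View pics/t2.png

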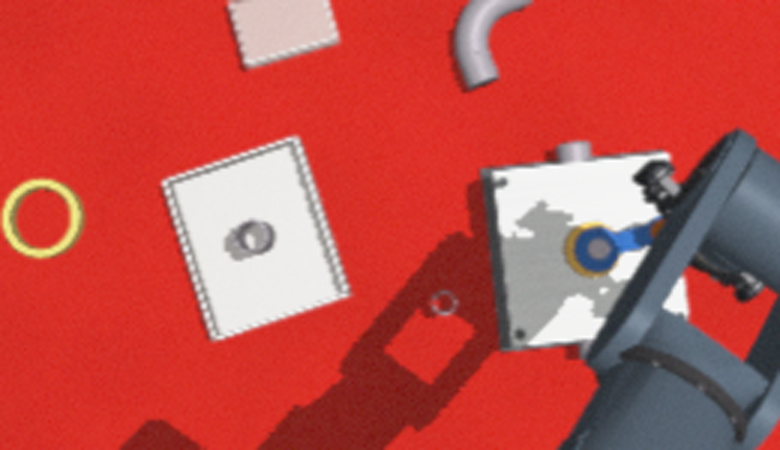

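The stub now stands in the tray at crop (255,237). In the wrist view the handle top is at (324,228) and the hub top at (360,132).

```bash
python3 - <<'E'
from h import *
s=dict(np.load("w2.npz")); P=cloud(s); H=hsv(s); v,u=np.mgrid[:400,:640]
o=(H[...,0]>5)&(H[...,0]<22)&(H[...,1]>110)&(abs(u-324)<30)&(v>200)&(v<260)&(H[...,2]>180); o=big(o)
z=np.median(P[o][:,2]); W=plane(s,np.c_[u[o],v[o]],z)[:,:2]; ho,r=cv2.minEnclosingCircle(np.float32(W)); print("handle top",o.sum(),z,ho,r, W.mean(0))
m=big((H[...,1]<90)&(abs(u-360)<20)&(abs(v-132)<18)&(P[...,2]>.13)); z=np.median(P[m][:,2]); W=plane(s,np.c_[u[m],v[m]],z)[:,:2]
c,r=cv2.minEnclosingCircle(np.float32(W)); print("hub",m.sum(),z,c,r)
d=np.array(ho)-c; print("dist",np.hypot(*d),"ang",np.degrees(np.arctan2(d[1],d[0])))
p=(H[...,1]<60)&(abs(P[...,2]-.085)<.006)&(P[...,0]>.38)
cc=cv2.minAreaRect(np.float32(plane(s,np.c_[u[p],v[p]],.085)[:,:2])); print(cc)
E
```

```text
handle top 697 nan (nan, nan) nan [nan nan]
hub 611 0.1490103057722069 (0.49257391691207886, -0.176153764128685) 0.011232823133468628
dist nan ang nan
((0.4926183223724365, -0.17621903121471405), (0.18942826986312866, 0.1889122873544693), 5.114657402038574)
```

```bash
python3 - <<'E'
from h import *
s=dict(np.load("w2.npz")); P=cloud(s); H=hsv(s); v,u=np.mgrid[:400,:640]
o=(H[...,0]>5)&(H[...,0]<22)&(H[...,1]>110)&(abs(u-324)<30)&(v>200)&(v<260)&(H[...,2]>180); o=big(o)
print(np.nanmedian(P[o][:,2]))
z=.196; W=plane(s,np.c_[u[o],v[o]],z)[:,:2]; ho,r=cv2.minEnclosingCircle(np.float32(W)); print("handle",ho,r,W.mean(0))
d=np.array(ho)-[.4928,-.1762]; print(np.hypot(*d),np.degrees(np.arctan2(d[1],d[0])))
E
```

```text
0.19505788627286458
handle (0.510063886642456, -0.24176469445228577) 0.011152978055179119 [ 0.5099829  -0.24166089]
0.06779949071066216 -75.24824855592942
```

```bash
python3 -m pendant '[[[-0.0027,0.0015,0.02,0,0,0,1],[0,0,0.02,0,0,0,1],[0,0,0.02,0,0,0,1],[0,0,0.02,0,0,0,1],[0,0,0.02,0,0,0,1],[0,0,0.015,0,0,0,1],[0,0,0.003,0,0,0,1],[0,0,0,0,0,0,1],[0,0,0,0,0,0,0.5],[0,0,0,0,0,0,0],[0,0,0,0,0,0,0],[0,0,0,0,0,0,0],[0,0,0,0,0,0,0],[0,0,0,0,0,0,0],[0,0,0,0,0,0,0],[0,0,0,0,0,0,0],[0,0,0,0,0,0,0]]]' 40
python3 -m pendant '[[[0,0,-0.002,0,0,0,0],[0,0,-0.002,0,0,0,0],[0,0,0,0,0,0,0],[0,0,0,0,0,0,0],[0,0,0,0,0,0,0]]]'
```

```text
t: 11.95
tcp_pos: [0.5109, -0.2432, 0.1645]
tool_rot: [0.425, 0.905, -0.0, 0.0]
force: [0.9, 0.5, 4.2]
finger_gap: 0.295
gripper_force: 39.3
t: 12.45
tcp_pos: [0.5106, -0.243, 0.1672]
tool_rot: [0.425, 0.905, 0.0, -0.0]
force: [2.2, -0.0, -1.0]
finger_gap: 0.295
gripper_force: 39.2
```

```bash
cat > arc.py <<'E'
import sys; from h import *; from station import monitor
# usage: arc.py crank_to n : differences in tool units, from measured pose to circle at given crank angles
C=np.array([.4928,-.1762]); yaw=np.radians(5.1); r=.068
st=monitor.sense(); p=st["tcp_pos"][:2]; M=R.from_quat(st["tool_rot"]).as_matrix()
d=p-C; c0=(yaw-np.arctan2(d[1],d[0])); c0+=2*np.pi*round((float(sys.argv[3])-c0)/2/np.pi) if len(sys.argv)>3 else 0
print("crank by tcp",c0,"radius",np.hypot(*d),"z",st["tcp_pos"][2],"F",st["force"])
cs=np.linspace(c0,float(sys.argv[1]),int(sys.argv[2])+1)[1:]
Q=np.vstack([p,C+r*np.c_[np.cos(yaw-cs),np.sin(yaw-cs)]])
D=np.diff(Q,axis=0)@M[:2,:2]/.8
print(",".join("[%.4f,%.4f,0,0,0,0,0]"%tuple(x) for x in D))
E
python3 arc.py 0.0 16
```

```text
crank by tcp 1.3992525747878406 radius 0.0690910774150816 z 0.1671662607331813 F [ 2.24820911 -0.04326113 -1.00031539]
[-0.0016,0.0074,0,0,0,0,0],[-0.0022,0.0071,0,0,0,0,0],[-0.0016,0.0073,0,0,0,0,0],[-0.0009,0.0074,0,0,0,0,0],[-0.0003,0.0074,0,0,0,0,0],[0.0004,0.0074,0,0,0,0,0],[0.0010,0.0074,0,0,0,0,0],[0.0016,0.0072,0,0,0,0,0],[0.0023,0.0071,0,0,0,0,0],[0.0029,0.0068,0,0,0,0,0],[0.0035,0.0066,0,0,0,0,0],[0.0040,0.0062,0,0,0,0,0],[0.0046,0.0059,0,0,0,0,0],[0.0051,0.0054,0,0,0,0,0],[0.0055,0.0050,0,0,0,0,0],[0.0059,0.0045,0,0,0,0,0]
```

```bash
python3 -m pendant '[[[-0.0016,0.0074,0,0,0,0,0],[-0.0022,0.0071,0,0,0,0,0],[-0.0016,0.0073,0,0,0,0,0],[-0.0009,0.0074,0,0,0,0,0],[-0.0003,0.0074,0,0,0,0,0],[0.0004,0.0074,0,0,0,0,0],[0.0010,0.0074,0,0,0,0,0],[0.0016,0.0072,0,0,0,0,0]]]'
python3 -m pendant '[[[0.0023,0.0071,0,0,0,0,0],[0.0029,0.0068,0,0,0,0,0],[0.0035,0.0066,0,0,0,0,0],[0.0040,0.0062,0,0,0,0,0],[0.0046,0.0059,0,0,0,0,0],[0.0051,0.0054,0,0,0,0,0],[0.0055,0.0050,0,0,0,0,0],[0.0059,0.0045,0,0,0,0,0],[0,0,0,0,0,0,0],[0,0,0,0,0,0,0],[0,0,0,0,0,0,0]]]'
python3 arc.py 0.0 1
python3 - <<'E'
from station import eyes
from h import *
w=eyes.snapshot("wrist");t=eyes.snapshot("side"); np.savez("w3.npz",**w)
cv2.imwrite("pics/w3.png",np.hstack([w["pixels"][:,120:520],cv2.resize(t["pixels"][200:360,240:400],(400,400))])[:,:,::-1])
E
```

```text
t: 13.25
tcp_pos: [0.5502, -0.216, 0.1678]
tool_rot: [0.425, 0.905, -0.0, 0.002]
force: [1.2, -4.0, -0.3]
finger_gap: 0.292
gripper_force: 39.3
t: 14.35
tcp_pos: [0.5623, -0.1688, 0.1678]
tool_rot: [0.425, 0.905, 0.002, 0.001]
force: [4.5, 0.7, -0.7]
finger_gap: 0.293
gripper_force: 39.7
crank by tcp -0.01671646617035301 radius 0.06992737006885523 z 0.16776954067441657 F [ 4.46900356  0.65146473 -0.69037167]
[0.0002,-0.0028,0,0,0,0,0]
```

View pics/w3.png

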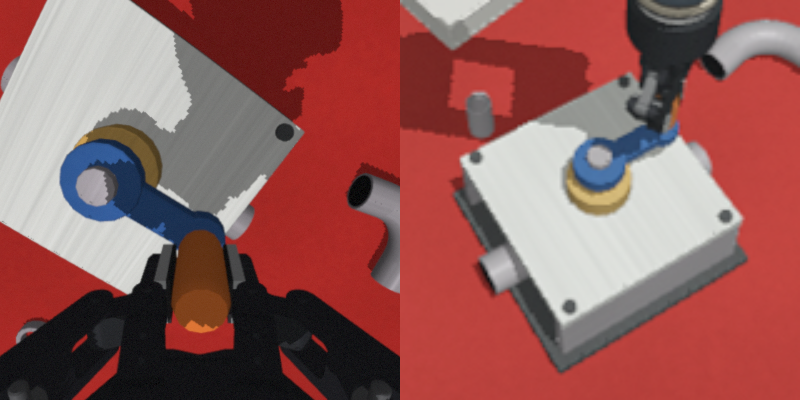

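The arm now points along the clamp's +x, with the hub top at crop (96,187), which is full-image (216,187). Next I measure the hub's height for the drop.

```bash
cat > hub.py <<'E'
from h import *; import sys
def hub(s):
    P=cloud(s);H=hsv(s); D=np.hypot(P[...,0]-.4928,P[...,1]-.1762*-1*-1) if 0 else np.hypot(P[...,0]-.4928,P[...,1]+.1762)
    a=(D<.008)&(P[...,2]>.115); b=(H[...,0]>100)&(H[...,0]<125)&(H[...,1]>120)&(D<.035)&(P[...,2]>.115)
    o=(D>.025)&(D<.029)&(P[...,2]<.118)&(P[...,2]>.095)
    return [(int(m.sum()),float(np.nanmedian(P[m][:,2]).round(4))) for m in(a,b,o)]
if __name__=="__main__":
    if len(sys.argv)>1: print(hub(dict(np.load(sys.argv[1]))))
    else:
        from station import eyes
        print("wrist",hub(eyes.snapshot("wrist")),"side",hub(eyes.snapshot("side")))
E
python3 hub.py w2.npz; python3 hub.py w3.npz; python3 hub.py side0.npz; python3 hub.py
```

```text
[(328, 0.1491), (2196, 0.1409), (425, 0.1071)]
[(651, 0.1432), (4704, 0.1349), (731, 0.1072)]
[(32, 0.15), (278, 0.1413), (60, 0.1079)]
wrist [(656, 0.1433), (4686, 0.1349), (722, 0.1071)] side [(44, 0.1445), (283, 0.1353), (76, 0.1079)]
```

The hub fell about 6 mm. That fits an 8 mm drop less the 1.8 mm rise from turning backward, and I'll confirm it at crank 1.4 before going on.

```bash
sed -i 's/r=.068/r=.0692/' arc.py; python3 arc.py 1.4 14
```

```text
crank by tcp -0.01638585631190538 radius 0.0699402910350258 z 0.1677719653728491 F [ 5.83241295  0.22394866 -0.68254421]
[-0.0065,-0.0060,0,0,0,0,0],[-0.0065,-0.0059,0,0,0,0,0],[-0.0058,-0.0065,0,0,0,0,0],[-0.0052,-0.0071,0,0,0,0,0],[-0.0044,-0.0076,0,0,0,0,0],[-0.0036,-0.0080,0,0,0,0,0],[-0.0028,-0.0083,0,0,0,0,0],[-0.0020,-0.0085,0,0,0,0,0],[-0.0011,-0.0087,0,0,0,0,0],[-0.0002,-0.0087,0,0,0,0,0],[0.0007,-0.0087,0,0,0,0,0],[0.0016,-0.0086,0,0,0,0,0],[0.0024,-0.0084,0,0,0,0,0],[0.0033,-0.0081,0,0,0,0,0]
```

```bash
python3 -m pendant '[[[-0.0065,-0.0060,0,0,0,0,0],[-0.0065,-0.0059,0,0,0,0,0],[-0.0058,-0.0065,0,0,0,0,0],[-0.0052,-0.0071,0,0,0,0,0],[-0.0044,-0.0076,0,0,0,0,0],[-0.0036,-0.0080,0,0,0,0,0],[-0.0028,-0.0083,0,0,0,0,0],[-0.0020,-0.0085,0,0,0,0,0],[-0.0011,-0.0087,0,0,0,0,0],[-0.0002,-0.0087,0,0,0,0,0],[0.0007,-0.0087,0,0,0,0,0],[0.0016,-0.0086,0,0,0,0,0],[0.0024,-0.0084,0,0,0,0,0],[0.0033,-0.0081,0,0,0,0,0],[0,0,0,0,0,0,0]]]'
python3 hub.py; python3 arc.py 2.9 15 1.4
```

```text
t: 16.05
tcp_pos: [0.5066, -0.2439, 0.1669]
tool_rot: [0.425, 0.905, 0.0, -0.002]
force: [0.6, -0.4, 0.0]
finger_gap: 0.295
gripper_force: 39.8
wrist [(737, 0.1413), (4934, 0.1331), (849, 0.1071)] side [(366, 0.4964), (235, 0.1339), (46, 0.1086)]
crank by tcp 1.454054493848597 radius 0.0691001352950281 z 0.1669510847422941 F [-1.19540899 -1.13141403  0.07619127]
[0.0041,-0.0072,0,0,0,0,0],[0.0049,-0.0067,0,0,0,0,0],[0.0055,-0.0062,0,0,0,0,0],[0.0061,-0.0057,0,0,0,0,0],[0.0066,-0.0050,0,0,0,0,0],[0.0071,-0.0044,0,0,0,0,0],[0.0075,-0.0037,0,0,0,0,0],[0.0078,-0.0029,0,0,0,0,0],[0.0080,-0.0022,0,0,0,0,0],[0.0082,-0.0014,0,0,0,0,0],[0.0083,-0.0006,0,0,0,0,0],[0.0083,0.0002,0,0,0,0,0],[0.0083,0.0010,0,0,0,0,0],[0.0081,0.0018,0,0,0,0,0],[0.0079,0.0026,0,0,0,0,0]
```

The hub is now at 0.1413, against 0.1491 at the same angle before, so the screw has dropped the full 8 mm. I continue forward.

```bash
python3 -m pendant '[[[0.0041,-0.0072,0,0,0,0,0],[0.0049,-0.0067,0,0,0,0,0],[0.0055,-0.0062,0,0,0,0,0],[0.0061,-0.0057,0,0,0,0,0],[0.0066,-0.0050,0,0,0,0,0],[0.0071,-0.0044,0,0,0,0,0],[0.0075,-0.0037,0,0,0,0,0],[0.0078,-0.0029,0,0,0,0,0],[0.0080,-0.0022,0,0,0,0,0],[0.0082,-0.0014,0,0,0,0,0],[0.0083,-0.0006,0,0,0,0,0],[0.0083,0.0002,0,0,0,0,0],[0.0083,0.0010,0,0,0,0,0],[0.0081,0.0018,0,0,0,0,0],[0.0079,0.0026,0,0,0,0,0],[0,0,0,0,0,0,0]]]'
python3 arc.py 4.6 17 2.9
```

```text
t: 17.75
tcp_pos: [0.4307, -0.2, 0.1681]
tool_rot: [0.425, 0.905, -0.0, 0.003]
force: [5.3, 0.8, 0.3]
finger_gap: 0.291
gripper_force: 40.1
crank by tcp 2.8639263738273004 radius 0.06652120044828691 z 0.16814261756503998 F [5.31414018 0.81785455 0.33355812]
[0.0093,0.0001,0,0,0,0,0],[0.0078,0.0041,0,0,0,0,0],[0.0074,0.0048,0,0,0,0,0],[0.0068,0.0056,0,0,0,0,0],[0.0062,0.0062,0,0,0,0,0],[0.0056,0.0068,0,0,0,0,0],[0.0048,0.0074,0,0,0,0,0],[0.0041,0.0078,0,0,0,0,0],[0.0032,0.0082,0,0,0,0,0],[0.0024,0.0085,0,0,0,0,0],[0.0015,0.0087,0,0,0,0,0],[0.0006,0.0088,0,0,0,0,0],[-0.0003,0.0088,0,0,0,0,0],[-0.0012,0.0088,0,0,0,0,0],[-0.0021,0.0086,0,0,0,0,0],[-0.0029,0.0083,0,0,0,0,0],[-0.0038,0.0080,0,0,0,0,0]
```

```bash
sed -i 's/r=.0692/r=.0682/; s/\[.4928,/[.4943,/' arc.py; python3 arc.py 4.6 17 2.9
```

```text
crank by tcp 2.871843798403662 radius 0.06792361454347133 z 0.16814261756503998 F [5.31414018 0.81785455 0.33355812]
[0.0081,0.0029,0,0,0,0,0],[0.0077,0.0040,0,0,0,0,0],[0.0072,0.0048,0,0,0,0,0],[0.0067,0.0055,0,0,0,0,0],[0.0061,0.0062,0,0,0,0,0],[0.0054,0.0067,0,0,0,0,0],[0.0047,0.0073,0,0,0,0,0],[0.0040,0.0077,0,0,0,0,0],[0.0032,0.0081,0,0,0,0,0],[0.0023,0.0083,0,0,0,0,0],[0.0015,0.0085,0,0,0,0,0],[0.0006,0.0086,0,0,0,0,0],[-0.0003,0.0087,0,0,0,0,0],[-0.0012,0.0086,0,0,0,0,0],[-0.0020,0.0084,0,0,0,0,0],[-0.0029,0.0082,0,0,0,0,0],[-0.0037,0.0078,0,0,0,0,0]
```

```bash
python3 -m pendant '[[[0.0081,0.0029,0,0,0,0,0],[0.0077,0.0040,0,0,0,0,0],[0.0072,0.0048,0,0,0,0,0],[0.0067,0.0055,0,0,0,0,0],[0.0061,0.0062,0,0,0,0,0],[0.0054,0.0067,0,0,0,0,0],[0.0047,0.0073,0,0,0,0,0],[0.0040,0.0077,0,0,0,0,0],[0.0032,0.0081,0,0,0,0,0],[0.0023,0.0083,0,0,0,0,0],[0.0015,0.0085,0,0,0,0,0],[0.0006,0.0086,0,0,0,0,0],[-0.0003,0.0087,0,0,0,0,0],[-0.0012,0.0086,0,0,0,0,0],[-0.0020,0.0084,0,0,0,0,0],[-0.0029,0.0082,0,0,0,0,0],[-0.0037,0.0078,0,0,0,0,0],[0,0,0,0,0,0,0]]]'
python3 arc.py 6.25 17 4.6
```

```text
t: 19.55
tcp_pos: [0.4791, -0.1099, 0.1674]
tool_rot: [0.424, 0.906, -0.001, 0.0]
force: [-0.0, -5.5, -0.2]
finger_gap: 0.293
gripper_force: 39.9
crank by tcp 4.576379124146375 radius 0.0680199500488665 z 0.16738156920106367 F [-0.02911585 -5.48488394 -0.20586478]
[-0.0040,0.0074,0,0,0,0,0],[-0.0049,0.0068,0,0,0,0,0],[-0.0055,0.0063,0,0,0,0,0],[-0.0061,0.0058,0,0,0,0,0],[-0.0066,0.0051,0,0,0,0,0],[-0.0071,0.0045,0,0,0,0,0],[-0.0075,0.0037,0,0,0,0,0],[-0.0078,0.0030,0,0,0,0,0],[-0.0081,0.0022,0,0,0,0,0],[-0.0083,0.0014,0,0,0,0,0],[-0.0084,0.0006,0,0,0,0,0],[-0.0084,-0.0003,0,0,0,0,0],[-0.0083,-0.0011,0,0,0,0,0],[-0.0082,-0.0019,0,0,0,0,0],[-0.0079,-0.0027,0,0,0,0,0],[-0.0076,-0.0035,0,0,0,0,0],[-0.0073,-0.0042,0,0,0,0,0]
```

```bash
python3 -m pendant '[[[-0.0040,0.0074,0,0,0,0,0],[-0.0049,0.0068,0,0,0,0,0],[-0.0055,0.0063,0,0,0,0,0],[-0.0061,0.0058,0,0,0,0,0],[-0.0066,0.0051,0,0,0,0,0],[-0.0071,0.0045,0,0,0,0,0],[-0.0075,0.0037,0,0,0,0,0],[-0.0078,0.0030,0,0,0,0,0],[-0.0081,0.0022,0,0,0,0,0],[-0.0083,0.0014,0,0,0,0,0],[-0.0084,0.0006,0,0,0,0,0],[-0.0084,-0.0003,0,0,0,0,0],[-0.0083,-0.0011,0,0,0,0,0],[-0.0082,-0.0019,0,0,0,0,0],[-0.0079,-0.0027,0,0,0,0,0],[-0.0076,-0.0035,0,0,0,0,0],[-0.0073,-0.0042,0,0,0,0,0],[0,0,0,0,0,0,0],[0,0,0,0,0,0,0],[0,0,0,0,0,0,0]]]'
python3 arc.py 6.25 1 6.2; python3 hub.py
python3 - <<'E'
from station import eyes
from h import *
w=eyes.snapshot("wrist");t=eyes.snapshot("top")
cv2.imwrite("pics/f.png",np.hstack([w["pixels"][:,120:520],cv2.resize(t["pixels"][130:290,220:380],(400,400))])[:,:,::-1])
E
```

```text
t: 21.55
tcp_pos: [0.5628, -0.1678, 0.1678]
tool_rot: [0.425, 0.905, -0.0, 0.001]
force: [-0.1, -0.8, -0.2]
finger_gap: 0.293
gripper_force: 40.0
crank by tcp 6.250308324838425 radius 0.06897573718936487 z 0.16781577683584623 F [-0.12959965 -0.79638062 -0.16213178]
[0.0005,-0.0008,0,0,0,0,0]
wrist [(591, 0.1353), (4287, 0.1269), (737, 0.1072)] side [(52, 0.1376), (277, 0.1276), (83, 0.1081)]
```

View pics/f.png

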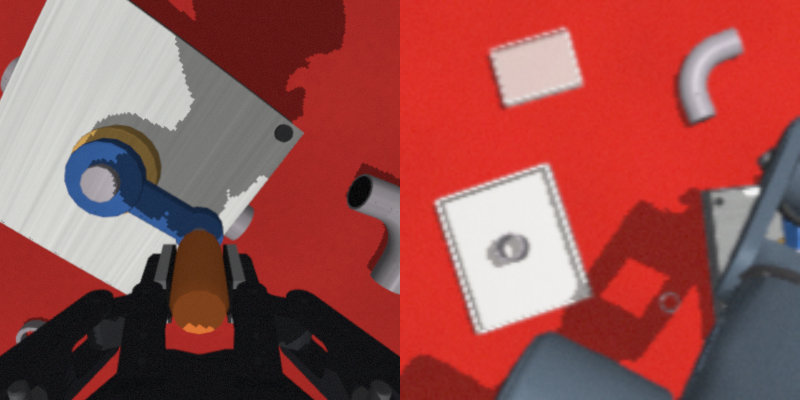

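The crank is back along the clamp's +x after one full turn, with the hub 8 mm lower than at the drop (crop (98,184)). The handle is gripped and the stub stands in the tray at crop (513,247). I'm handing in.

```bash
python3 -c "
from station import job
print(job.sign_off())"
```

```text
the job is handed in; nothing more can be done
None
```

The job is handed in (no verdict came back): the stub stands in the white tray, and the screw dropped into its thread and was then turned one turn forward (crank about 6.25 rad), with the orange handle still gripped at about 40 N.

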